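# Close the fret press on a guitar neck

### The arm

A 6-joint arm with a two-finger parallel gripper is mounted at the origin on the work surface. World frame = base frame: x ahead of the robot, y to its left, z up, the work surface at z = 0. Lengths are in mm, angles in rad, forces in N, time in s.
With the tool pointing down it reaches from about 350 to 975 mm from the base axis. Payload 4.9 kg.
Tool frame: the origin (TCP) lies on the centre line of the jaws, within the pads' length; the fingertips stand 22 mm ahead of it and the grasp point (between the pads) lies 3 mm ahead of it; z points along the fingers, y is the line along which they close (so a half turn about z gives the same grasp; the last joint's range is limited). The gripper opens to 85 mm and grips with 20 to 120 N. Pads are 22 mm wide; open, the fingers measure 114 mm over their backs; the gripper's body (76 mm by 85 mm) begins 54 mm behind the grasp point. The pads swing forward as they close: fully open they stand 13 mm farther back than shut.
Start: joints at [1.216, 0.053, 1.613, -0, 1.476, -0.119], TCP at [146.004, 607.688, 253.304] pointing down, gripper open.
Joint ranges: [-3.01, 3.01], [-1.01, 2.22], [0.06, 2.58], [-1.02, 4.17], [0.09, 2.62], [-3.14, 3.14]. Speed limits (rad/s): [2.57, 2.57, 3.14, 3.14, 3.14, 3.14].

### API

Orientations are given as a 3x3 rotation matrix whose columns are the frame's x, y, z axes.
In Python, from cell import * gives the robot as it stands.
- The arm moves only by the shell command python3 -m handwheel 'ROWS' [FORCE]. ROWS is JSON, a list that holds one entry, the list of rows, each a list of 7 numbers: the opening, from 0 (shut) to 1 (fully open), then the shift along the tool's x, y, z in mm, then the turn, a rotation vector about the tool's x, y, z in rad. A call has 1 to 5 rows; each row is the pose to reach, as a shift and turn from the pose commanded when the call began, along the tool's axes at that moment; what a row does not reach only later rows make up. A row lasts 1/12 s, in which the tool goes at most 41.7 mm and 7.16 degrees, less where a joint would pass 70% of its speed; a pose out of reach is approached as far as the arm can. A call with a gripper value outside its range is refused whole. The fingers move at their own pace and stop on an object; FORCE is the grip in N (left out, the last holds). Time passes only in rows, so rows that repeat a pose let the fingers close. It gives the time, the measured TCP pose, the force, the opening and the grip force at its end, in the units of the state.
- observe(): the state, without advancing time (a new reading comes with each control period).
- snapshot(name): name is "scene" or "side" or "wrist"; returns the picture (400x640x3 uint8, red, green, blue); there is no depth.
- camera_model(name): a dict with "fx", "fy", "cx", "cy" (pixels), "eye" and "attitude" of the camera in the world; the wrist camera has in their place "T_tool_cam" (4x4, takes a point from camera to tool coordinates, whose origin is the TCP and whose axes are the flange's). Camera axes: x right, y down, z forward; pixel columns grow to the right and rows downward; lengths in mm; the calibration is good to about 2 mm. A picture is of the moment at which its call begins: read the wrist's pose just before it. camera_model takes no time and is no camera call.
- finish_job(): hands the job in; it is judged then, once.
The state is a dict: "clock": time; "q": joint angles; "dq": joint speeds; "effort": joint torques, N m; "ee_pos": TCP position; "tool_rot": TCP orientation; "force": force on the tool from outside, world axes, zero at the start; "wrist_torque": the same for the moment, N m; "finger_gap": opening from 0.0 (shut) to 1.0 (fully open); "grip_force": force on a finger pad.
Only numpy, scipy, OpenCV 4.12 (cv2) and the standard library are available. Lean on these libraries where they do the work, as an engineer would, in place of code of your own. Each camera call takes 0.05 s, during which the arm holds its last target. There are 200 camera calls.

### The job

Wind the small screw press down onto the guitar neck: push the arms of its star wheel round clockwise, seen from above, with a fingertip until the pad bears firmly on the neck and the wheel will go no further. Do not pinch the wheel's arms, leave the neck lying where it is on the press bed, do not disturb the other things on the bench, and finish with the hand clear.

Things in the scene. Friction and masses are not known exactly. Their poses are not given: they have to be found in the camera images.
- press: Green iron screw press fixed to the bench: bed plate 150 (x) x 250 (y) x 30 mm, two steel columns at y = +-105 mm, crossbeam 60 mm wide at 135 to 165 mm height (boss and nuts reach 177). Origin: centre of the bed's underside, on the bench, exactly below the wheel's vertical axis. On top sits the star wheel: hub 48 mm across (top at 214 mm) with three arms at 120 degrees.
- wheel (a joint): Turn of the star wheel, rad, growing CLOCKWISE seen from above. 0 = pad fully raised; starts between 0 and 1.3; the pad meets the neck at about 3.2; hard stop at 3.7, where the sprung pad presses with about 30 N. The pad drops 8 mm per rad. Turning takes about 0.35 N m (5 N at 70 mm radius), a little more once the pad grips; the wheel stays where it is left.
- spoke_a (a point): Point on the centre line of one wheel arm, 70 mm from the axis, 200 mm above the bench. Arms: round steel, 14 mm thick, each ending in a black ball 24 mm across centred 90 mm from the axis; 35 mm clear above the crossbeam, nothing in their way. x points outward along the arm, z up, y square to it, anticlockwise: a fingertip pushes on the arm's +y side towards -y.
- spoke_b (a point): The same point on the second arm, 120 degrees anticlockwise from the first.
- spoke_c (a point): The same point on the third arm, 240 degrees anticlockwise from the first.
- pad: Pad of the press, a 60 x 44 x 15 mm block of dark wood faced with cork below, on springs under the ram on the wheel's axis. Origin: centre of its underside, z up. It goes down as the wheel turns clockwise and touches the neck when its origin is 58 mm above the bench.
- neck: Wooden guitar neck, loose, 0.6 kg, about 395 mm long, lying through the press along its x: shaft 300 x 50 x 28 mm with dark fretted fingerboard on top, and a headstock 74 mm wide, 16 mm thick at its -x end. Origin: on the underside, 7 mm from mid length, 30 mm above the bench when on the bed; x runs along the neck away from the headstock.
- glue: White glue bottle, 56 mm across, 130 mm tall, standing on the bench left of the press. Origin: centre of its underside. Leave alone.
- chisel: Wood-handled chisel, 215 mm long, lying on the bench right of the press. Origin: about its middle, at bench height. Leave alone.
- fretcup: Open steel cup, 68 mm across, 75 mm tall, standing on the bench left of the press, nearer the robot than the bottle. Origin: centre of its underside. Leave alone.

How it is judged (in metres and radians):
At the end, for the whole second after the job is handed in: The pad presses on the neck with more than 10 N and the wheel is at rest past 3.3 rad (the pad meets the neck at 3.2 and the stop is at 3.7); the neck lies flat on the bed within 15 mm of where it began, and is still (contact force between pad and neck above 10 N and value of joint wheel above 3.3 rad and velocity of joint wheel below 0.05 rad/s and distance of neck from where it was at the start of the episode below 0.015 m and angle between neck's own z axis and vertical below 0.06 rad and linear speed of neck below 0.02 m/s); the robot touches nothing.
It fails at once if the neck is lifted or shifted more than 20 mm (distance of neck from where it was at the start of the episode above 0.02 m).
It fails at once if an arm of the wheel is pinched between the fingers (contact force between the fingers and press above 1 N and ((x of the grasp point in the frame of spoke_a between -0.045 and 0.035 m and y of the grasp point in the frame of spoke_a between -0.007 and 0.007 m and z of the grasp point in the frame of spoke_a between -0.03 and 0.02 m) or (x of the grasp point in the frame of spoke_b between -0.045 and 0.035 m and y of the grasp point in the frame of spoke_b between -0.007 and 0.007 m and z of the grasp point in the frame of spoke_b between -0.03 and 0.02 m) or (x of the grasp point in the frame of spoke_c between -0.045 and 0.035 m and y of the grasp point in the frame of spoke_c between -0.007 and 0.007 m and z of the grasp point in the frame of spoke_c between -0.03 and 0.02 m))).
It fails at once if the glue bottle is moved more than 20 mm (distance of glue from where it was at the start of the episode above 0.02 m).
It fails at once if the chisel is moved more than 20 mm (distance of chisel from where it was at the start of the episode above 0.02 m).
It fails at once if the cup is moved more than 20 mm (distance of fretcup from where it was at the start of the episode above 0.02 m).
It also fails if it takes over 56 s, if anything falls off the work surface, if the arm or the gripper's body presses on something with over 40 N, if the wrist force passes 120 N, or if a joint passes its speed limit or range.

## Working session

There is one attempt and no reset: what is moved stays moved. The work goes in short steps, Python scripts to look and compute and a shell command to move; the robot and the scene stay as the last step left them, time stands still between calls to the robot, and variables do not carry over. Pictures are saved under pics/ and viewed, at most 10 in all, crops included, and the job is handed in when it is done.

```bash
ls; mkdir -p pics; python3 - <<'E'
from cell import *
import cv2,numpy as np
for n in("scene","side"):
    im=snapshot(n); cv2.imwrite(f"pics/{n}0.png",im[:,:,::-1]); m=camera_model(n); print(n,m)
print(camera_model("wrist"))
s=observe();print(s["clock"],s["ee_pos"],s["tool_rot"],s["force"])
E
```

```text
pics
scene {'fx': 435.10583596255054, 'fy': 435.10583596255054, 'cx': 321.19860928198307, 'cy': 198.95136721287804, 'eye': array([1200.98806963, -202.11474066,  869.93974094]), 'attitude': array([[ 0.34118957,  0.68117348, -0.6477595 ],
       [ 0.93978165, -0.23252488,  0.25048481],
       [ 0.02000341, -0.69421529, -0.7194894 ]])}
side {'fx': 424.7371724213954, 'fy': 424.7371724213954, 'cx': 323.34029470215836, 'cy': 193.79117793050392, 'eye': array([ 985.8979569 , -602.00261728, 1062.23129524]), 'attitude': array([[ 0.84706101,  0.39395436, -0.35677388],
       [ 0.53130562, -0.64558217,  0.54857816],
       [-0.0142121 , -0.65423514, -0.75615765]])}
{'fx': 321.8011456217648, 'fy': 321.8011456217648, 'cx': 317.5488666545711, 'cy': 202.74150024905754, 'T_tool_cam': array([[-1.34818041e-04, -9.63773198e-01, -2.66723087e-01,
         6.75788395e+01],
       [ 9.99999536e-01, -3.84350468e-04,  8.83345732e-04,
         8.49129566e-02],
       [-9.53860084e-04, -2.66722844e-01,  9.63772802e-01,
        -1.21743653e+02],
       [ 0.00000000e+00,  0.00000000e+00,  0.00000000e+00,
         1.00000000e+00]])}
0.1 [145.82458336 607.21428862 252.16398937] [[-9.72329019e-01  2.33614639e-01 -6.91973574e-04]
 [ 2.33615512e-01  9.72327495e-01 -1.74209301e-03]
 [ 2.65846502e-04 -1.85554335e-03 -9.99998243e-01]] [-0.44738851 -0.03930575 -0.06456788]
```

View pics/scene0.png

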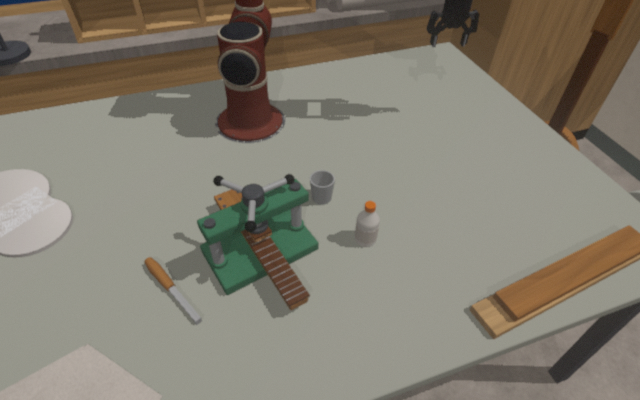

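View pics/side0.png

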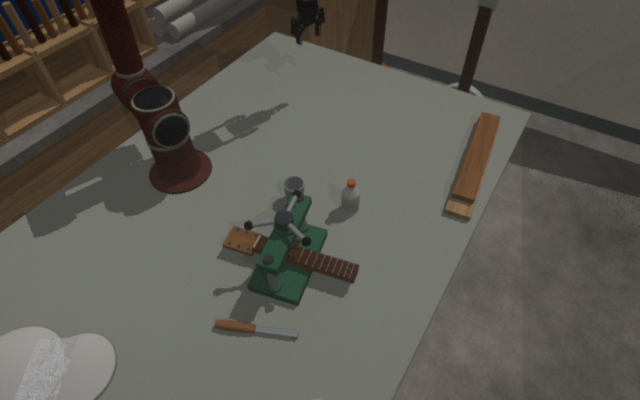

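The scene view shows the hub at (253,193) and the balls at (219,181), (290,180) and (251,227). In the side view the hub is at (284,219), with balls at (249,226), (306,242) and near (297,184). I'll refine these with dark-pixel masks and cast them onto z=200.

```bash
cat > h.py <<'E'
import cv2,numpy as np
from cell import *
def ray(m,u,v):
    d=m["attitude"]@np.array([(u-m["cx"])/m["fx"],(v-m["cy"])/m["fy"],1.]); return m["eye"],d
def onz(m,u,v,z):
    e,d=ray(m,u,v); return e+d*(z-e[2])/d[2]
def balls(name,im,guess,w=9,th=45):
    m=camera_model(name); out=[]
    mask=(im.max(2)<th).astype(np.uint8)
    for u,v in guess:
        n,l,st,c=cv2.connectedComponentsWithStats(mask[v-w:v+w+1,u-w:u+w+1])
        if n<2: out.append(None);continue
        k=1+np.argmax(st[1:,4]); p=c[k]+[u-w,v-w]; out.append((p.round(1),st[k,4],onz(m,*p,200).round(1)))
    return out
E
python3 - <<'E'
from h import *
G={"scene":[(219,181),(290,180),(251,227)],"side":[(249,226),(297,192),(307,242)]}
for n,g in G.items():
    im=cv2.imread(f"pics/{n}0.png")[:,:,::-1]
    P=balls(n,im,g)
    for p in P: print(n,p)
    q=[p[2] for p in P if p]; c=np.mean(q,0)
    print(c,[(np.linalg.norm(x-c).round(1),np.degrees(np.arctan2(*(x-c)[1::-1])).round(1)) for x in q])
im=[cv2.resize(cv2.imread(f"pics/{n}0.png")[y:y+100,x:x+130],None,fx=4,fy=4,interpolation=2) for n,x,y in (("scene",190,150),)]
im+=[cv2.resize(cv2.imread("pics/side0.png")[170:270,220:350],None,fx=4,fy=4,interpolation=2)]
cv2.imwrite("pics/z.png",cv2.resize(np.hstack(im),(800,308)))
E
```

```text
scene (array([217. , 180.7]), np.int32(32), array([ 470.5, -168.2,  200. ]))
scene (array([289.9, 180.9]), np.int32(14), array([522.7, -15.8, 200. ]))
scene (array([249.9, 226.4]), np.int32(89), array([ 623.5, -130.5,  200. ]))
[ 538.9        -104.83333333  200.        ] [(np.float64(93.2), np.float64(-137.2)), (np.float64(90.5), np.float64(100.3)), (np.float64(88.4), np.float64(-16.9))]
side (array([248. , 225.4]), np.int32(46), array([ 472.4, -165.3,  200. ]))
side (array([296.8, 193.4]), np.int32(40), array([517.4, -12.4, 200. ]))
side (array([305.8, 241.3]), np.int32(60), array([ 624.2, -129.2,  200. ]))
[ 538.  -102.3  200. ] [(np.float64(91.0), np.float64(-136.2)), (np.float64(92.2), np.float64(102.9)), (np.float64(90.3), np.float64(-17.3))]
```

View pics/z.png

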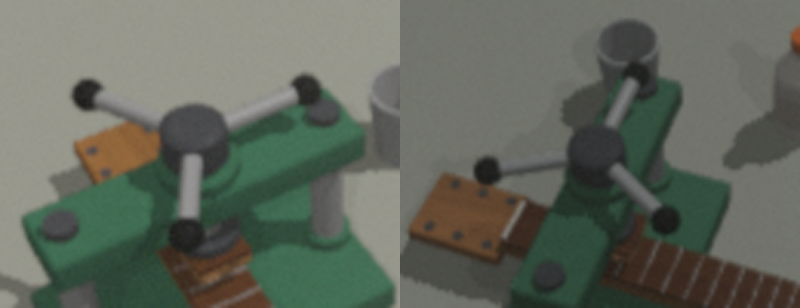

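Both views agree: the axis is at about (538.5,-103.5), the balls sit at a radius of about 90, and the arms are at about 102, -17 and -137°. The plan is to shut the gripper, enter behind the 102° arm (on its anticlockwise side) at radius 62, and orbit clockwise with the orientation fixed.

```bash
for i in 1; do python3 -m handwheel '[[[0,-24.6,-28.6,0,0,0,0],[0,-49.2,-57.2,0,0,0,0],[0,-73.8,-85.8,0,0,0,0],[0,-98.4,-114.4,0,0,0,0],[0,-123,-143,0,0,0,0]]]'; done
python3 -m handwheel '[[[0,-24.6,-28.6,0,0,0,0],[0,-49.2,-57.2,0,0,0,0],[0,-73.8,-85.8,0,0,0,0],[0,-98.4,-114.4,0,0,0,0],[0,-123,-143,0,0,0,0]]]'
python3 -m handwheel '[[[0,-24.6,-28.6,0,0,0,0],[0,-49.2,-57.2,0,0,0,0],[0,-73.8,-85.8,0,0,0,0],[0,-98.4,-114.4,0,0,0,0],[0,-123,-143,0,0,0,0]]]'
python3 -m handwheel '[[[0,-24.6,-28.6,0,0,0,0],[0,-49.2,-57.2,0,0,0,0],[0,-73.8,-85.8,0,0,0,0],[0,-98.4,-114.4,0,0,0,0],[0,-123,-143,0,0,0,0]]]'
cat >> h.py <<'E'
C=np.array([538.5,-103.5])
def plan(angs,r=62,z=None,p0=None):
    s=observe(); R=s["tool_rot"]; p0=s["ee_pos"] if p0 is None else np.array(p0)
    for a in angs:
        t=np.r_[C+r*np.array([np.cos(np.radians(a)),np.sin(np.radians(a))]),z or p0[2]]
        print(a,(R.T@(t-p0)).round(1))
E
python3 - <<'E'
from h import *
s=observe();print(s["clock"],s["ee_pos"],s["tool_rot"].round(3),s["finger_gap"],s["dq"].round(2),s["q"].round(2))
plan([139.5],z=252)
cv2.imwrite("pics/w1.png",snapshot("wrist")[:,:,::-1])
E
```

```text
clock: 0.52
ee_pos: [232.3, 438.2, 252.5]
tool_rot: [[-0.973, 0.233, -0.001], [0.233, 0.973, -0.001], [0.0, -0.001, -1.0]]
force: [1.3, -0.1, -0.1]
finger_gap: 0.297
grip_force: 0.0
clock: 0.93
ee_pos: [318.5, 270.4, 252.9]
tool_rot: [[-0.972, 0.233, -0.0], [0.233, 0.972, -0.0], [0.0, -0.0, -1.0]]
force: [0.9, 0.9, 0.2]
finger_gap: 0.002
grip_force: 0.0
clock: 1.35
ee_pos: [404.7, 102.5, 253.0]
tool_rot: [[-0.972, 0.234, 0.0], [0.234, 0.972, 0.0], [-0.0, 0.0, -1.0]]
force: [0.6, -0.0, 0.4]
finger_gap: 0.001
grip_force: 0.0
clock: 1.77
ee_pos: [491.0, -65.3, 252.8]
tool_rot: [[-0.972, 0.234, -0.0], [0.234, 0.972, 0.0], [0.001, 0.0, -1.0]]
force: [0.8, 1.1, 1.5]
finger_gap: 0.001
grip_force: 0.0
1.7667 [490.96939695 -65.33584508 252.80823265] [[-0.972  0.234 -0.   ]
 [ 0.234  0.972  0.   ]
 [ 0.001  0.    -1.   ]] 0.0005957329180384055 [-0.7   0.66 -0.53  0.01 -0.14 -0.69] [-0.28 -0.26  1.91  0.    1.5  -1.62]
139.5 [0.1 2.1 0.8]
```

View pics/w1.png

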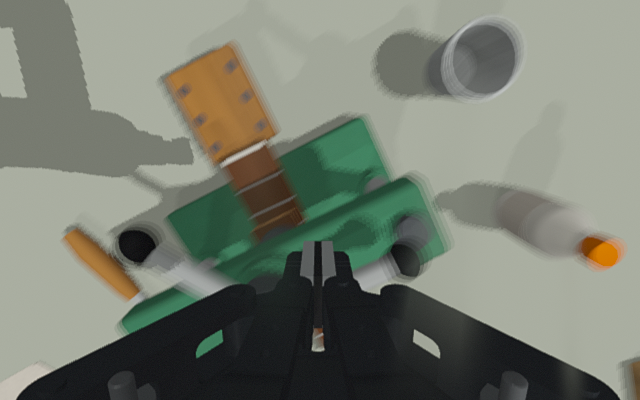

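The wrist view shows the shut fingertips between the two arms. Their balls are at (137,243) and (405,258). The beam is below and nothing is in the way, so I'm descending 43 mm.

```bash
python3 -m handwheel '[[[0,0,0,15,0,0,0],[0,0,0,30,0,0,0],[0,0,0,43,0,0,0],[0,0,0,43,0,0,0],[0,0,0,43,0,0,0]]]'
python3 - <<'E'
from h import *
plan([130,121,112,103,94],p0=(491.4,-63.2,210))
for a in (94,49,4,-41):
    c=C+62*np.array([np.cos(np.radians(a)),np.sin(np.radians(a))]); print(); plan([a-9,a-18,a-27,a-36,a-45],p0=(*c,210))
E
```

```text
clock: 2.23
ee_pos: [490.0, -63.0, 209.1]
tool_rot: [[-0.972, 0.233, -0.002], [0.233, 0.972, 0.001], [0.003, 0.0, -1.0]]
force: [-0.0, 0.1, 0.3]
finger_gap: -0.001
grip_force: 0.0
130 [-5.4  8.7 -0. ]
121 [-11.8  16.   -0. ]
112 [-19.2  22.3  -0. ]
103 [-27.5  27.3  -0.1]
94 [-36.6  30.9  -0.1]

85 [-9.5  2.2 -0. ]
76 [-19.2   2.9  -0. ]
67 [-28.9   2.   -0.1]
58 [-38.3  -0.3  -0.1]
49 [-47.3  -4.1  -0.1]

40 [-8.2 -5.2 -0. ]
31 [-15.6 -11.5  -0. ]
22 [-21.8 -19.   -0.1]
13 [-26.9 -27.3  -0.1]
4 [-30.5 -36.4  -0.1]

-5 [-2.2 -9.5 -0. ]
-14 [ -2.9 -19.2  -0. ]
-23 [ -2.  -28.9  -0. ]
-32 [  0.3 -38.3  -0. ]
-41 [  4.1 -47.3   0. ]

-50 [ 5.2 -8.2  0. ]
-59 [ 11.5 -15.6   0. ]
-68 [ 19.  -21.8   0. ]
-77 [ 27.3 -26.9   0.1]
-86 [ 36.4 -30.5   0.1]
```

```bash
python3 -m handwheel '[[[0,-5.4,8.7,0,0,0,0],[0,-11.8,16,0,0,0,0],[0,-19.2,22.3,0,0,0,0],[0,-27.5,27.3,0,0,0,0],[0,-36.6,30.9,0,0,0,0]]]'
python3 - <<'E'
from h import *
im=snapshot("scene"); cv2.imwrite("pics/s2.png",cv2.resize(im[120:280,160:360,::-1],None,fx=3,fy=3))
E
```

```text
clock: 2.65
ee_pos: [532.9, -41.7, 210.1]
tool_rot: [[-0.973, 0.233, -0.005], [0.233, 0.973, -0.002], [0.004, -0.003, -1.0]]
force: [-6.9, -3.0, 0.2]
finger_gap: -0.001
grip_force: 3.4
```

View pics/s2.png

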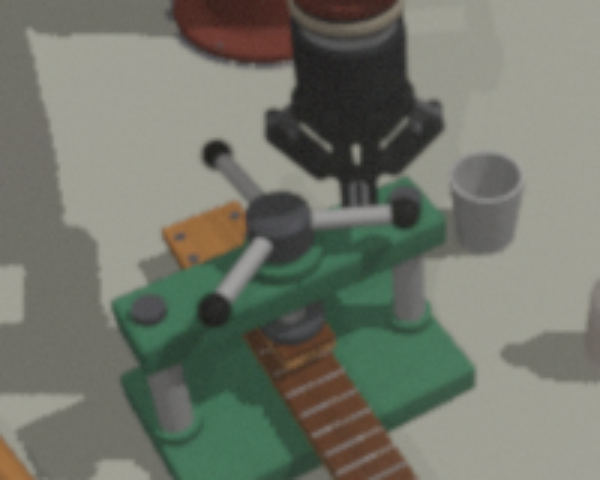

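The fingers are behind the arm, whose ball is now at crop (405,212). The wheel is turning clockwise at about 7 N. Continuing.

```bash
python3 -m handwheel '[[[0,-9.5,2.2,0,0,0,0],[0,-19.2,2.9,0,0,0,0],[0,-28.9,2,0,0,0,0],[0,-38.3,-0.3,0,0,0,0],[0,-47.3,-4.1,0,0,0,0]]]'
python3 -m handwheel '[[[0,-8.2,-5.2,0,0,0,0],[0,-15.6,-11.5,0,0,0,0],[0,-21.8,-19,0,0,0,0],[0,-26.9,-27.3,0,0,0,0],[0,-30.5,-36.4,0,0,0,0]]]'
```

```text
clock: 3.12
ee_pos: [577.9, -55.3, 210.4]
tool_rot: [[-0.973, 0.233, -0.005], [0.232, 0.973, 0.003], [0.005, 0.001, -1.0]]
force: [-6.6, 2.4, 0.6]
finger_gap: 0.0
grip_force: 3.4
clock: 3.53
ee_pos: [600.6, -97.0, 211.0]
tool_rot: [[-0.973, 0.232, 0.0], [0.232, 0.973, 0.005], [0.001, 0.005, -1.0]]
force: [-2.3, 6.5, -0.0]
finger_gap: -0.0
grip_force: 3.3
```

```bash
python3 -m handwheel '[[[0,-2.2,-9.5,0,0,0,0],[0,-2.9,-19.2,0,0,0,0],[0,-2,-28.9,0,0,0,0],[0,0.3,-38.3,0,0,0,0],[0,4.1,-47.3,0,0,0,0]]]'
python3 - <<'E'
from h import *
im=snapshot("scene"); cv2.imwrite("pics/s3.png",cv2.resize(im[120:280,160:360,::-1],None,fx=3,fy=3))
E
```

```text
clock: 3.95
ee_pos: [586.5, -142.0, 211.1]
tool_rot: [[-0.973, 0.232, 0.004], [0.232, 0.973, 0.005], [-0.003, 0.006, -1.0]]
force: [3.9, 6.8, -0.5]
finger_gap: -0.005
grip_force: 3.3
```

View pics/s3.png

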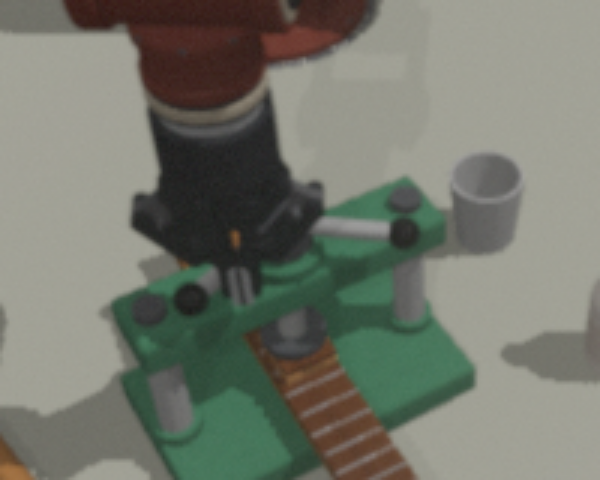

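The pushed arm's ball is at crop (190,298) and the neck hasn't moved. I'll continue in smaller portions and watch the force.

```bash
python3 -m handwheel '[[[0,5.2,-8.2,0,0,0,0],[0,11.5,-15.6,0,0,0,0],[0,11.5,-15.6,0,0,0,0]]]'
python3 - <<'E'
from h import *
for a in (-59,-77,-95,-113,-131):
    c=C+62*np.array([np.cos(np.radians(a)),np.sin(np.radians(a))]); plan([a-6,a-12,a-18],p0=(*c,210))
E
```

```text
clock: 4.25
ee_pos: [571.4, -155.7, 211.5]
tool_rot: [[-0.972, 0.233, 0.005], [0.233, 0.972, 0.002], [-0.004, 0.003, -1.0]]
force: [3.2, 3.9, -1.3]
finger_gap: 0.002
grip_force: 1.9
-65 [ 4.9 -4.3 -0. ]
-71 [10.1 -8.1 -0.1]
-77 [ 15.8 -11.3  -0.1]
-83 [ 6.  -2.6 -0. ]
-89 [12.1 -4.5 -0.1]
-95 [18.5 -5.8 -0.1]
-101 [ 6.5 -0.6 -0. ]
-107 [12.9 -0.6 -0.1]
-113 [19.4  0.2 -0.1]
-119 [ 6.3  1.4 -0. ]
-125 [12.5  3.5 -0. ]
-131 [18.4  6.2 -0.1]
-137 [ 5.6  3.3 -0. ]
-143 [10.8  7.2 -0. ]
-149 [15.6 11.5 -0. ]
```

```bash
python3 -m handwheel '[[[0,4.9,-4.3,0,0,0,0],[0,10.1,-8.1,0,0,0,0],[0,15.8,-11.3,0,0,0,0]]]'
python3 -m handwheel '[[[0,6,-2.6,0,0,0,0],[0,12.1,-4.5,0,0,0,0]]]'
```

```text
clock: 4.5
ee_pos: [564.1, -158.4, 212.3]
tool_rot: [[-0.972, 0.232, 0.038], [0.232, 0.973, 0.012], [-0.034, 0.02, -0.999]]
force: [62.2, 21.7, -25.8]
finger_gap: 0.001
grip_force: 31.5
clock: 4.67
ee_pos: [562.8, -158.4, 212.9]
tool_rot: [[-0.97, 0.23, 0.074], [0.232, 0.973, 0.012], [-0.069, 0.029, -0.997]]
force: [115.5, 21.1, -52.4]
finger_gap: -0.005
grip_force: 54.4
```

The force rose sharply, which is probably the stop. Backing off at once.

```bash
python3 -m handwheel '[[[0,-12,7,0,0,0,0],[0,-24,16,0,0,0,0],[0,-32,26,0,0,0,0],[0,-32,26,0,0,0,0]]]'
python3 - <<'E'
from h import *
im=snapshot("scene"); a=cv2.resize(im[120:280,160:360,::-1],None,fx=2,fy=2)
im=snapshot("side"); b=cv2.resize(im[150:310,200:400,::-1],None,fx=2,fy=2)
cv2.imwrite("pics/s4.png",np.hstack([a,b]))
print(observe()["force"],observe()["ee_pos"])
E
```

```text
clock: 5.0
ee_pos: [578.1, -146.5, 210.9]
tool_rot: [[-0.973, 0.231, 0.001], [0.231, 0.973, 0.0], [-0.001, 0.0, -1.0]]
force: [0.1, -0.1, 0.0]
finger_gap: 0.001
grip_force: 0.0
[-0.639679    0.39394718  0.06710037] [ 576.29081033 -147.78697067  210.39660699]
```

View pics/s4.png

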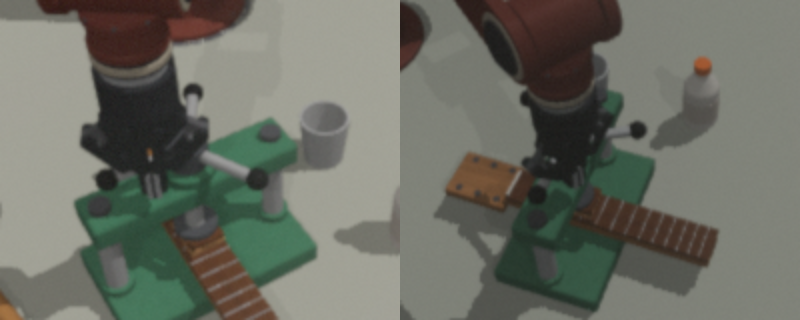

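The finger is free (force about 0), the balls are at scene (214,210), (289,209) and (256,166), and the neck hasn't moved. I'll lift clear, then measure the wheel angle.

```bash
python3 -m handwheel '[[[0,0,0,-25,0,0,0],[0,0,0,-60,0,0,0],[0,0,0,-100,0,0,0],[0,0,0,-140,0,0,0],[0,0,0,-140,0,0,0]]]'
python3 -m handwheel '[[[0,35,0,0,0,0,0],[0,75,0,0,0,0,0],[0,115,0,0,0,0,0],[0,155,0,0,0,0,0],[0,155,0,0,0,0,0]]]'
python3 - <<'E'
from h import *
G={"scene":[(214,210),(289,209),(256,166)],"side":[(268,248),(319,215)]}
for n,g in G.items():
    im=snapshot(n); cv2.imwrite(f"pics/{n}5.png",im[:,:,::-1])
    for p in balls(n,im,g):
        if p: d=p[2][:2]-C; print(n,p,np.hypot(*d).round(1),np.degrees(np.arctan2(d[1],d[0])).round(1))
a,b=[cv2.resize(cv2.imread(f"pics/{n}5.png")[y:y+160,x:x+200],None,fx=2,fy=2) for n,x,y in(("scene",160,150),("side",200,150))]
cv2.imwrite("pics/s5.png",np.hstack([a,b]))
E
```

```text
clock: 5.52
ee_pos: [578.0, -149.7, 361.7]
tool_rot: [[-0.972, 0.235, 0.015], [0.235, 0.972, -0.006], [-0.016, -0.003, -1.0]]
force: [-0.7, -0.9, 1.9]
finger_gap: 0.001
grip_force: 0.0
clock: 5.93
ee_pos: [420.0, -110.5, 349.9]
tool_rot: [[-0.972, 0.235, -0.0], [0.235, 0.972, -0.001], [0.0, -0.001, -1.0]]
force: [1.2, -0.2, -1.0]
finger_gap: 0.004
grip_force: 0.0
scene (array([212.8, 210.4]), np.int32(51), array([ 556.3, -192.9,  200. ])) 91.2 -78.7
scene (array([287.6, 210.8]), np.int32(32), array([607.4, -46.8, 200. ])) 89.2 39.5
scene (array([254.2, 164.6]), np.int32(8), array([444.6, -77.5, 200. ])) 97.4 164.5
side (array([267.9, 247.2]), np.int32(67), array([ 555.4, -191.8,  200. ])) 89.9 -79.2
side (array([318.3, 214.8]), np.int32(37), array([606. , -43.8, 200. ])) 90.1 41.5
```

View pics/s5.png

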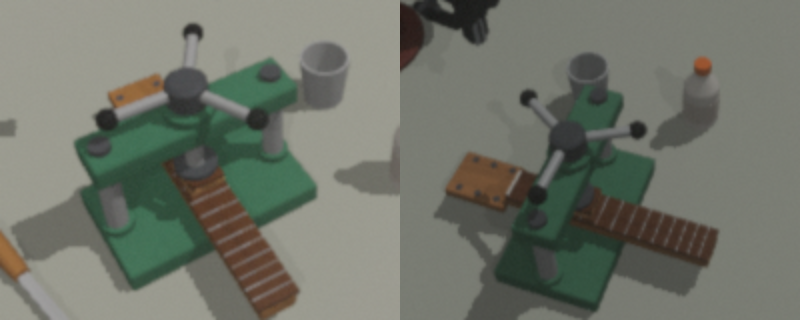

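```bash
python3 - <<'E'
from h import *
for n,(x,y,w,h) in {"scene":(262,250,60,65),"side":(315,240,60,50)}.items():
    A,B=[cv2.cvtColor(cv2.imread(f"pics/{n}{k}.png")[y:y+h,x:x+w],6).astype(np.float32) for k in(0,5)]
    print(n,"neck px shift",cv2.phaseCorrelate(A,B,cv2.createHanningWindow((w,h),cv2.CV_32F)))
s=observe();print(s["clock"],s["force"].round(1),s["dq"].round(2))
E
```

```text
scene neck px shift ((0.024220552347468782, 0.028740895170194847), 0.9832194032492461)
side neck px shift ((0.028288684475004544, 0.07441844589485314), 0.976549771308899)
6.0333 [0.6 0.9 0.2] [ 0.    0.07 -0.05  0.   -0.01  0.  ]
```

The neck hasn't moved. The 115 N reaction was along the arm's tangent, many times the turning torque, so the wheel is at its stop. Handing in.

```bash
python3 -c "
from cell import *
print(finish_job())"
```

```text
the job is handed in; nothing more can be done
None
```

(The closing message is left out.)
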